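Spring a lamp cartridge into the microscope's lamp carriage

ROBOT

A 6-joint arm with a two-finger parallel gripper is mounted at the origin on the work surface. World frame = base frame: x ahead of the robot, y to its left, z up, the work surface at z = 0. Lengths are in m, angles in degrees, forces in N, time in s.
With the tool pointing down it reaches from about 0.375 to 0.975 m from the base axis. Payload 3.8 kg.
Tool frame: the origin (TCP) lies on the mounting face of the last link; the fingertips stand 173 mm ahead of it and the grasp point (between the pads) lies 155 mm ahead of it (bot.tcp_to_grasp is the distance from the TCP to the grasp point, in m); z points along the fingers, y is the line along which they close (so a half turn about z gives the same grasp; the last joint's range is limited). The gripper opens to 85 mm and grips with 20 to 120 N. Pads are 22 mm wide; open, the fingers measure 114 mm over their backs; the gripper's body (76 mm by 85 mm) begins 54 mm behind the grasp point. The pads swing forward as they close: fully open they stand 13 mm farther back than shut.
Start: joints at [65.896, 15.12, 91.902, -0, 72.978, -2.114], TCP at [0.253, 0.626, 0.405] pointing down, gripper open.
Joint ranges: [-150.88, 150.88], [-54.13, 125.18], [17.81, 147.31], [-75.09, 255.09], [0, 152.58], [-146.25, 146.25]. Speed limits (degrees/s): [147.25, 147.25, 180, 180, 180, 180].

INTERFACE

Orientations are given as [roll, pitch, yaw] about the fixed x, y, z axes, in that order (R = Rz(yaw) Ry(pitch) Rx(roll)).
In Python, from rig import bot gives the robot as it stands. The module is installed in compiled form; this text tells all that it offers.
- The arm moves only by the shell command python3 -m handwheel 'ROWS' [FORCE]. ROWS is JSON, a list of rows, each a list of 3 entries, a list of its own where there are three numbers: the shift along the tool's x, y, z in mm, then the turn about the tool's z in rad, then the opening, from -1 (shut) to 1 (fully open). A call has 1 to 5 rows; each row is the pose to reach, as a shift and turn from the pose commanded when the call began, along the tool's axes at that moment; what a row does not reach only later rows make up. A row lasts 1/12 s, in which the tool goes at most 41.7 mm and 7.16 degrees, less where a joint would pass 70% of its speed; a pose out of reach is approached as far as the arm can. A call with a gripper value outside its range is refused whole. The fingers move at their own pace and stop on an object; FORCE is the grip in N (left out, the last holds). Time passes only in rows, so rows that repeat a pose let the fingers close. It gives the time, the measured TCP pose, the force, the opening and the grip force at its end, in the units of the state.
- bot.read_state(): the state, without advancing time (a new reading comes with each control period).
- bot.snapshot(name): name is "side" or "top"; returns a dict with "frame" (480x640x3 uint8, red, green, blue), "depth" (480x640 float32, m along the optical axis (not along the pixel's ray), 0 where there is no reading), "K" (3x3 intrinsics, pixels), "origin" and "rotation" of the camera in the world. Camera axes: x right, y down, z forward; pixel columns grow to the right and rows downward; lengths in m; the calibration is good to about 2 mm. A picture is of the moment at which its call begins.
- bot.close_job(): hands the job in; it is judged then, once.
The state is a dict: "clock": time; "joints": joint angles; "joint_velocities": joint speeds; "joint_efforts": joint torques, N m; "tcp_pos": TCP position; "tcp_rot": TCP orientation; "contact_force": force on the tool from outside, world axes, zero at the start; "wrist_torque": the same for the moment, N m; "finger_gap": finger opening in m; "grasp_force": force on a finger pad.
Only numpy, scipy, OpenCV 4.12 (cv2) and the standard library are available. Lean on these libraries where they do the work, as an engineer would, in place of code of your own. Each camera call takes 0.05 s, during which the arm holds its last target. There are 200 camera calls.

TASK

Take the spring-ended lamp cartridge from its grey cradle and fit it in the carriage on the white lamp base: brass sprung pin in the foot of the groove in the tall black cheek, steel pin in the window under the roof of the short metal cheek, so that the spring holds it there level, straight and free of the gripper. Never load the lamp base with more than 30 N, so do not drive the spring onto its end stop, and leave the oil bottle, the objective and the slide box where they stand.

Things in the scene. Friction and masses are not known exactly. Their poses are not given: they have to be found in the camera images.
- cartridge_center (a point): Loose lamp cartridge (about 150 g), level in the cradle: white tube, diameter 26 mm, length 80 mm along this frame's y; point on its axis at the tube's middle, 40 mm above the table at the start; z up. Grip across from above between the cradle's supports. Sprung brass pin at the -y end (blue band), fixed steel pin at the +y end.
- cartridge: The whole cartridge; origin and axes as its centre. Brass sprung pin: diameter 10 mm, round nose, polished (friction on the carriage about 0.2), tip 66 mm from the centre when free; pushes in 20 mm to a hard end stop. Its spring: about 2 N at first plus 0.8 N per mm (13 N at 14 mm, 18 N at the end stop).
- steel_pin (a point): Centre of the flat end of the cartridge's fixed steel pin (diameter 10 mm, length 15 mm), 55 mm from the cartridge's centre along its +y; axes as the cartridge's.
- lamp_base: Fixed white plate 120 x 200 x 10 mm; origin at the middle of its underside on the table, y along its length, z up. The carriage on it (floor 44 mm wide in x, top 20 mm above the table, with two cheeks) is clamped up to 20 mm either way along y from its middle position. This shift is NOT measured: find it by touch or eye. At most 30 N on base and carriage.
- seat (a point): Where the cartridge's centre is when home, for the carriage in its middle position: on the base's centre line, 50 mm above the table, axes as the base's; cartridge +y along base +y, level. The real carriage is shifted along y by up to 20 mm, unmeasured. Home, the spring is still pressed in 5 mm (6 N).
- tall_cheek_mid (a point): Tall black cheek at -y: point on the back of its groove at seat height, for the carriage in mid position (59 mm from the seat; shifts with it). Vertical groove 18 mm wide, 5 mm deep, open at the top 45 mm above this point. From 7.5 mm above the point downward the back is 2 mm deeper (pocket). Groove floor 5 mm below the point. Cheek 44 mm wide, 17 mm thick.
- short_cheek_mid (a point): Short metal cheek at +y: point in its inner face at seat height, carriage in mid position (107 mm from the groove's back; shifts with it). Window 18 mm wide, from 5 mm below to 7 mm above the point, 7 mm deep, under a roof whose top is 11.5 mm above it. An 18 mm wide ledge level with the window's floor juts 6 mm inwards. The cartridge (121 mm free) fits down only with its spring in 14 to 19 mm.
- cradle: Grey cradle, fixed: plate 90 x 130 x 8 mm, origin at the middle of its underside; two supports, 8 mm thick, at y = -33 and +33 mm carry the cartridge along the cradle's y; they have horns 14 mm to either side of the cartridge's axis and 22 mm off outside, up to 42 mm above the table.
- oil_bottle: Bystander: amber oil bottle, 32 mm in diameter, 65 mm high, standing; origin at the centre of its underside.
- objective: Bystander: steel microscope objective, 30 mm in diameter, 50 mm high, standing; origin at the centre of its underside.
- slide_box: Bystander: blue and white slide box, 87 x 102 x 32 mm; origin at the centre of its underside.
Not all that is in view belongs to the job. Of the things that look like the cartridge, the largest one is meant.

How it is judged (in metres and radians):
On the way:
1. the cartridge has been lifted out of its cradle (height (world z) of cartridge_center above 0.065 m and distance of cartridge_center from where it was at the start of the episode above 0.03 m), for 0.1 s.
At the end, for the whole second after the job is handed in: Released and at rest in the carriage: axis at the seat's height within 3 mm (steel pin 4 mm), within 5 mm of the base's centre line and 0.06 rad of parallel, steel pin towards the short cheek (+y), centre within 26 mm of the seat along y (the carriage's own position is free) (z of cartridge_center in the frame of seat between -0.003 and 0.003 m and x of cartridge_center in the frame of seat between -0.005 and 0.005 m and y of cartridge_center in the frame of seat between -0.026 and 0.026 m and z of steel_pin in the frame of seat between -0.004 and 0.004 m and x of steel_pin in the frame of seat between -0.005 and 0.005 m and y of steel_pin in the frame of seat above 0.02 m and angle between the y axis of cartridge_center and the y axis of seat, either way round below 0.06 rad and linear speed of cartridge below 0.02 m/s and contact force between the fingers and cartridge below 0.2 N); the robot touches nothing.
It fails at once if the lamp base or its carriage was loaded with more than 30 N (contact force between lamp_base and anything else above 30 N).
It fails at once if a bystander (oil bottle, objective or slide box) was moved by more than 15 mm or tipped (distance of any of oil_bottle, objective, slide_box from where it was at the start of the episode above 0.015 m or angle between any of oil_bottle, objective, slide_box's own z axis and vertical above 0.3 rad).
It also fails if it takes over 58 s, if anything falls off the work surface, if the arm or the gripper's body presses on something with over 40 N, if the wrist force passes 120 N, or if a joint passes its speed limit or range.

## Working session

There is one attempt and no reset: what is moved stays moved. The work goes in short steps, Python scripts to look and compute and a shell command to move; the robot and the scene stay as the last step left them, time stands still between calls to the robot, and variables do not carry over. Pictures are saved under pics/ and viewed, at most 10 in all, crops included, and the job is handed in when it is done.

```bash
mkdir -p pics; cat > h.py <<'E'
import numpy as np, cv2
from rig import bot
def pts(s):
    d=s["depth"];K=np.array(s["K"]);v,u=np.mgrid[:480,:640]
    p=np.stack([(u-K[0,2])/K[0,0]*d,(v-K[1,2])/K[1,1]*d,d],-1)
    w=p@np.array(s["rotation"]).T+np.array(s["origin"]); w[d==0]=np.nan
    return w
def ray(s,u,v,z):
    K=np.array(s["K"]);r=np.array(s["rotation"])@np.array([(u-K[0,2])/K[0,0],(v-K[1,2])/K[1,1],1]);o=np.array(s["origin"])
    return o+r*(z-o[2])/r[2]
def save(im,n): cv2.imwrite("pics/"+n,cv2.cvtColor(im,cv2.COLOR_RGB2BGR))
E
python3 - <<'E'
from h import *
import pickle
for n in("top","side"):
    s=bot.snapshot(n);save(s["frame"],n+"0.png");pickle.dump(s,open(n+"0.pkl","wb"));print(n,s["origin"],np.round(s["rotation"],3).tolist(),s["K"])
print(bot.read_state())
E
```

```text
top [0.44322015 0.01018562 1.00562189] [-172.846, 0.998, -90.075] [[513.5361245    0.         312.97671294]
 [  0.         513.5361245  238.92802006]
 [  0.           0.           1.        ]]
side [ 0.39037415 -0.38293652  0.57304827] [-139.551, 0.686, -28.452] [[434.39235819   0.         323.6243517 ]
 [  0.         434.39235819 229.97118822]
 [  0.           0.           1.        ]]
{'clock': 0.1, 'joints': array([ 6.58951635e+01,  1.51648580e+01,  9.19727403e+01, -1.39925545e-04,
        7.29749343e+01, -2.11360580e+00]), 'joint_velocities': array([ 0.02296769, -0.11189208, -0.19921973,  0.04825825,  0.02709686,
        0.03883927]), 'joint_efforts': array([-1.28382626e-04, -5.16695952e+01, -3.68594670e+01, -1.05209297e-04,
        6.30219933e-03, -2.50574567e-05]), 'tcp_pos': array([0.25263779, 0.6256185 , 0.40349247]), 'tcp_rot': array([-1.79887539e+02, -4.01668740e-03,  1.58008806e+02]), 'contact_force': array([ 0.83767199, -1.10568471, -0.21628895]), 'wrist_torque': array([ 0.01626339,  0.04727742, -0.03589036]), 'grasp_force': 0.0, 'finger_gap': 0.08551334573234394}
```

View pics/top0.png

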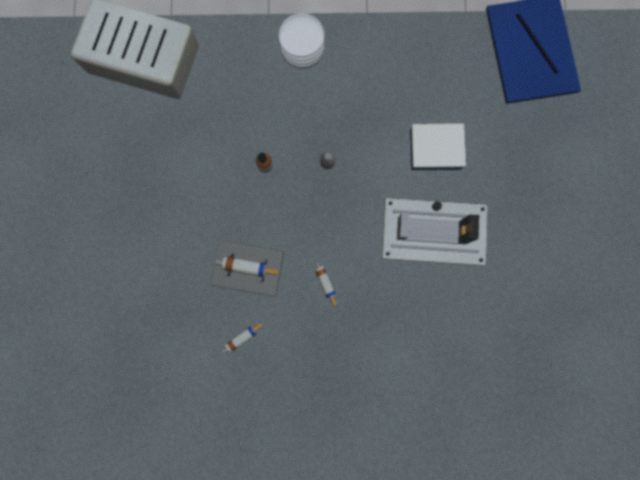

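View pics/side0.png

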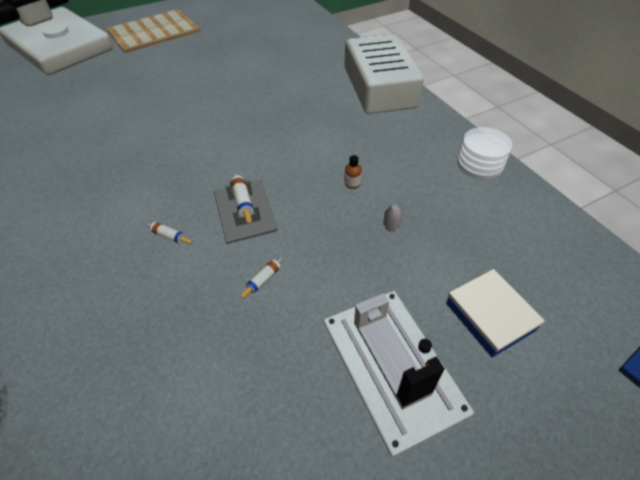

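Three look-alikes in the top image are at (248,267) in the cradle, (327,285) and (242,338). The one in the cradle is the largest and the only one in a grey cradle, so it fits the description. I'll confirm it in an enlarged crop while I measure.

```bash
cat >> h.py <<'E'
from scipy.spatial.transform import Rotation
_snap=bot.snapshot
def fix(s):
    s=dict(s);s["rotation"]=Rotation.from_euler("xyz",s["rotation"],degrees=True).as_matrix();return s
def snap(n): return fix(_snap(n))
E
python3 - <<'E'
from h import *
import pickle
s=fix(pickle.load(open("top0.pkl","rb")));t=fix(pickle.load(open("side0.pkl","rb")))
f=s["frame"];w=pts(s)
a=cv2.resize(f[235:305,205:295],None,fx=4.4,fy=4.4,interpolation=cv2.INTER_CUBIC)
b=cv2.resize(f[190:272,375:495],None,fx=3.3,fy=3.3,interpolation=cv2.INTER_CUBIC)
c=cv2.resize(t["frame"][285:455,320:475],None,fx=2,fy=2,interpolation=cv2.INTER_CUBIC)
d=cv2.resize(t["frame"][165:250,205:285],None,fx=4,fy=4,interpolation=cv2.INTER_CUBIC)
im=np.zeros((600,800,3),np.uint8)
for x,(r,q) in((a,(0,0)),(b,(0,400)),(d,(312,0)),(c,(280,400))):
    x=x[:600-r,:800-q];im[r:r+x.shape[0],q:q+x.shape[1]]=x
save(im,"crop.png")
print("table z",np.nanmedian(w[400:440,100:500,2]))
hsv=cv2.cvtColor(f,cv2.COLOR_RGB2HSV)
def m(roi,cond,name,z):
    r0,r1,c0,c1=roi;k=np.zeros(cond.shape,bool);k[r0:r1,c0:c1]=cond[r0:r1,c0:c1]
    v,u=np.nonzero(k);
    print(name,len(u),u.mean().round(2),v.mean().round(2),ray(s,u.mean(),v.mean(),z).round(4),"depth z",np.nanmedian(w[k],0).round(4));return k
H,S,V=hsv[...,0],hsv[...,1],hsv[...,2]
C=(245,290,212,285)
m(C,(H>105)&(H<130)&(S>130),"blue",.05)
m(C,((H<12)|(H>170))&(S>130),"red",.05)
m(C,(H>11)&(H<25)&(S>120),"brass",.045)
k=m(C,(S<40)&(V>150),"white",.053)
v,u=np.nonzero(k);print(cv2.fitLine(np.c_[u,v].astype(np.float32),cv2.DIST_L2,0,.01,.01).ravel())
k=m((190,272,375,495),(S<45)&(V>120),"base",.01)
cn=max(cv2.findContours(k.astype(np.uint8),0,1)[0],key=cv2.contourArea)
R=cv2.minAreaRect(cn);print(R);P=[ray(s,*p,.01)[:2] for p in cv2.boxPoints(R)];print(np.round(P,4),np.linalg.norm(P[1]-P[0]),np.linalg.norm(P[2]-P[1]))
# height profile along carriage
for u in range(394,486,2): print(u,np.round(w[221:238:4,u,2],3),np.round(w[229,u,:2],3))
E
```

```text
table z 0.0008933375648709774
blue 42 261.07 268.64 [0.5077 0.1236 0.05  ] depth z [0.5078 0.1235 0.0516]
red 37 228.84 262.92 [0.5185 0.1841 0.05  ] depth z [0.5183 0.1836 0.0514]
brass 43 263.14 269.93 [0.5056 0.1203 0.045 ] depth z [0.5036 0.1076 0.046 ]
white 206 245.11 265.34 [0.5137 0.1531 0.053 ] depth z [0.5142 0.1532 0.0521]
[9.8168010e-01 1.9053660e-01 2.4510680e+02 2.6534467e+02]
base 5476 432.33 231.74 [ 0.5815 -0.2054  0.01  ] depth z [ 0.5793 -0.2012  0.0114]
((435.4436340332031, 230.90272521972656), (104.54601287841797, 61.75450134277344), 3.5763344764709473)
[[ 0.5296 -0.1053]
 [ 0.6513 -0.115 ]
 [ 0.6373 -0.3188]
 [ 0.5164 -0.3061]] 0.12213286949123794 0.2042160489729478
394 [0.011 0.012 0.01  0.007 0.009] [ 0.587 -0.131]
396 [0.01  0.012 0.01  0.014 0.017] [ 0.587 -0.135]
398 [0.031 0.037 0.036 0.041 0.047] [ 0.583 -0.135]
400 [0.059 0.063 0.062 0.062 0.045] [ 0.58  -0.135]
402 [0.059 0.057 0.061 0.061 0.042] [ 0.58  -0.139]
404 [0.062 0.062 0.065 0.059 0.049] [ 0.579 -0.142]
406 [0.062 0.06  0.062 0.059 0.053] [ 0.58  -0.146]
408 [0.058 0.063 0.048 0.021 0.023] [ 0
[... 1288 characters left out ...]
3 0.025] [ 0.585 -0.252]
460 [0.038 0.039 0.035 0.038 0.037] [ 0.583 -0.252]
462 [0.05  0.043 0.047 0.046 0.053] [ 0.581 -0.253]
464 [0.065 0.045 0.047 0.065 0.067] [ 0.581 -0.257]
466 [0.077 0.064 0.059 0.079 0.082] [ 0.58  -0.257]
468 [0.088 0.076 0.076 0.095 0.095] [ 0.577 -0.256]
470 [0.092 0.086 0.088 0.095 0.093] [ 0.575 -0.256]
472 [0.093 0.095 0.097 0.097 0.093] [ 0.574 -0.257]
474 [0.092 0.092 0.091 0.094 0.097] [ 0.575 -0.262]
476 [0.093 0.097 0.095 0.098 0.094] [ 0.574 -0.265]
478 [0.094 0.094 0.095 0.011 0.011] [ 0.574 -0.268]
480 [0.008 0.012 0.012 0.011 0.007] [ 0.586 -0.297]
482 [0.01  0.011 0.01  0.011 0.013] [ 0.587 -0.302]
484 [0.01  0.011 0.01  0.012 0.01 ] [ 0.587 -0.306]
```

View pics/crop.png

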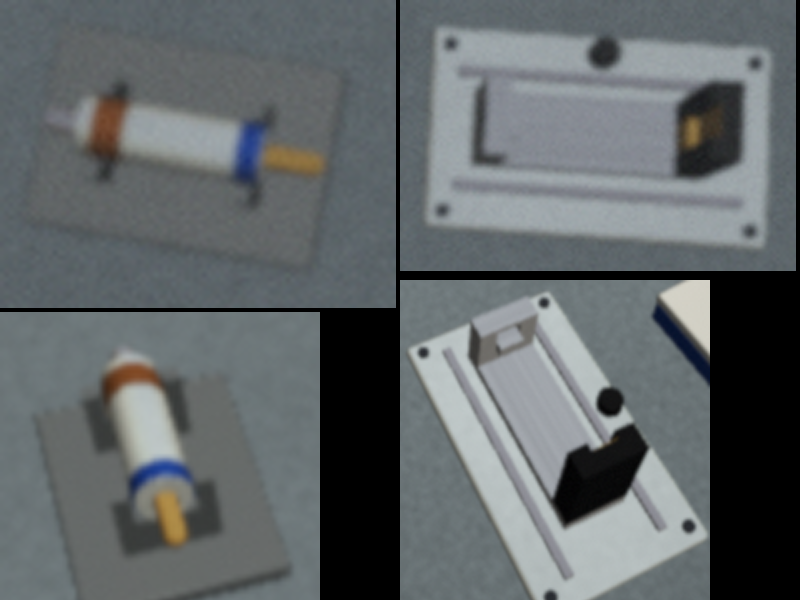

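The crop confirms it: the large cartridge sits in the cradle with its brown band and steel pin at image left (world +y) and its blue band and brass pin at image right. The short cheek of the base is at image left, the black one at image right. Next I work out the approach.

```bash
cat >> h.py <<'E'
def delta(x,y,z,yaw):
    "shift mm in tool axes and turn rad from present measured pose, to TCP goal (tool down)"
    st=bot.read_state();R=Rotation.from_euler("xyz",st["tcp_rot"],degrees=True).as_matrix()
    d=R.T@(np.array([x,y,z])-st["tcp_pos"])*1000
    return d.round(1), round(float(np.radians((st["tcp_rot"][2]-yaw+180)%360-180)),4)
E
python3 - <<'E'
from h import *
import pickle
s=fix(pickle.load(open("top0.pkl","rb")))
f=s["frame"];w=pts(s)
c=np.array([ray(s,u/4.4+205,v/4.4+235,.008) for u,v in((60,25),(345,70),(310,270),(22,220))])
print(c.mean(0).round(4),np.linalg.norm(np.diff(c,axis=0),axis=1).round(4))
for a,b in((1,0),(2,3)): d=c[b]-c[a];print("yaw",np.degrees(np.arctan2(-d[0],d[1])).round(2))
for nm,p,q,z in(("cart",(77,120),(265,157),.04),("pins",(46,118),(325,163),.04)):
    a,b=[ray(s,u/4.4+205,v/4.4+235,z) for u,v in(p,q)];d=a-b
    print(nm,a.round(4),b.round(4),((a+b)/2).round(4),np.linalg.norm(d).round(4),np.degrees(np.arctan2(-d[0],d[1])).round(2))
# carriage: window roof top and tall cheek top from depth
for nm,lo,hi,r in(("short",.056,.068,(190,272,390,415)),("tall",.09,.1,(190,272,455,485))):
    v,u=np.nonzero((w[...,2]>lo)&(w[...,2]<hi)&(np.arange(640)>=r[2])&(np.arange(640)<r[3])&(np.arange(480)[:,None]>=r[0])&(np.arange(480)[:,None]<r[1]))
    p=np.array([ray(s,a,b,(.0615,.095)[nm=="tall"])[:2] for a,b in zip(u,v)]);o=np.array([.5837,-.2113]);y=np.radians(-3.7)
    l=(p-o)@np.array([[np.cos(y),-np.sin(y)],[np.sin(y),np.cos(y)]])
    print(nm,len(u),l.mean(0).round(4),np.percentile(l,[3,97],0).round(4).tolist())
print(delta(.513,.1535,.30,79.8))
E
```

```text
[0.5116 0.1564 0.008 ] [0.1291 0.0895 0.1294]
yaw -9.17
yaw -9.85
cart [0.5206 0.198  0.04  ] [0.5045 0.1169 0.04  ] [0.5125 0.1574 0.04  ] 0.0827 -11.23
pins [0.5215 0.2114 0.04  ] [0.5019 0.0911 0.04  ] [0.5117 0.1512 0.04  ] 0.1218 -9.27
short 206 [0.0003 0.0694] [[-0.0213, 0.062], [0.0213, 0.0768]]
tall 235 [-0.0007 -0.0492] [[-0.0221, -0.0572], [0.0207, -0.04]]
(array([-418.2, -340.1,  104.1]), 1.365)
```

```bash
python3 -m handwheel '[[[-28,-22,7],0,1],[[-56,-45,14],0,1],[[-84,-68,21],0,1],[[-112,-90,28],0,1],[[-139,-112,35],0,1]]' 60
python3 -m handwheel '[[[-28,-22,7],0,1],[[-56,-45,14],0,1],[[-84,-68,21],0,1],[[-112,-90,28],0,1],[[-139,-112,35],0,1]]'
python3 -m handwheel '[[[-28,-22,7],0,1],[[-56,-45,14],0,1],[[-84,-68,21],0,1],[[-112,-90,28],0,1],[[-138,-113,34],0,1]]'
python3 -m handwheel '[[[0,0,0],0.12,1],[[0,0,0],0.24,1],[[0,0,0],0.36,1],[[0,0,0],0.48,1],[[0,0,0],0.6,1]]'
python3 -m handwheel '[[[0,0,0],0.12,1],[[0,0,0],0.24,1],[[0,0,0],0.36,1],[[0,0,0],0.48,1],[[0,0,0],0.6,1]]'
python3 -m handwheel '[[[0,0,0],0.1,1],[[0,0,0],0.154,1],[[0,0,0],0.154,1],[[0,0,0],0.154,1]]'
python3 -c "
from h import *
print(delta(.512,.157,.193,80.4)); print(bot.read_state()['joints'])"
```

```text
clock: 0.52
tcp_pos: [0.34, 0.4683, 0.3688]
tcp_rot: [-179.9, -0.0, 158.0]
contact_force: [0.2, -0.5, -0.7]
finger_gap: 0.0852
grasp_force: 0.0
clock: 0.93
tcp_pos: [0.427, 0.3123, 0.334]
tcp_rot: [-180.0, -0.0, 158.0]
contact_force: [0.3, -0.1, -0.3]
finger_gap: 0.0855
grasp_force: 0.0
clock: 1.35
tcp_pos: [0.5127, 0.1559, 0.2999]
tcp_rot: [-180.0, -0.0, 158.0]
contact_force: [0.2, 0.7, 0.5]
finger_gap: 0.0853
grasp_force: 0.0
clock: 1.77
tcp_pos: [0.5121, 0.1573, 0.3001]
tcp_rot: [-179.9, -0.0, 123.3]
contact_force: [0.2, 0.1, -0.6]
finger_gap: 0.0852
grasp_force: 0.0
clock: 2.18
tcp_pos: [0.512, 0.1576, 0.3002]
tcp_rot: [-179.9, 0.0, 88.9]
contact_force: [0.0, 1.1, 0.7]
finger_gap: 0.0855
grasp_force: 0.0
clock: 2.52
tcp_pos: [0.5121, 0.1576, 0.3003]
tcp_rot: [-180.0, 0.0, 80.5]
contact_force: [0.0, 0.0, 0.7]
finger_gap: 0.0858
grasp_force: 0.0
(array([-5.000e-01,  1.000e-01,  1.073e+02]), 0.0022)
[1.44391297e+01 5.29806615e+00 1.15019012e+02 1.09300001e-03
 5.97278059e+01 2.39114685e+01]
```

```bash
python3 -m handwheel '[[[0,0,25],0,1],[[0,0,50],0,1],[[0,0,75],0,1],[[0,0,95],0,1],[[0,0,107],0,1]]'
python3 -m handwheel '[[[0,0,0],0,0.5],[[0,0,0],0,0.2],[[0,0,0],0,0],[[0,0,0],0,-0.2],[[0,0,0],0,-0.4]]'
python3 -m handwheel '[[[0,0,0],0,-1],[[0,0,0],0,-1],[[0,0,0],0,-1],[[0,0,0],0,-1],[[0,0,0],0,-1]]'
python3 -m handwheel '[[[0,0,0],0,-1],[[0,0,0],0,-1],[[0,0,0],0,-1],[[0,0,0],0,-1],[[0,0,0],0,-1]]'
```

```text
clock: 2.93
tcp_pos: [0.511, 0.1573, 0.191]
tcp_rot: [-179.8, 0.1, 80.5]
contact_force: [0.2, 0.2, -0.5]
finger_gap: 0.0857
grasp_force: 0.0
clock: 3.35
tcp_pos: [0.5132, 0.1579, 0.1953]
tcp_rot: [179.8, -0.1, 80.4]
contact_force: [0.0, -0.0, 1.0]
finger_gap: 0.0265
grasp_force: 0.0
clock: 3.77
tcp_pos: [0.5133, 0.1579, 0.1954]
tcp_rot: [179.8, -0.1, 80.4]
contact_force: [-0.2, -0.1, 6.0]
finger_gap: 0.0244
grasp_force: 58.7
clock: 4.18
tcp_pos: [0.5133, 0.1579, 0.1954]
tcp_rot: [179.8, -0.1, 80.4]
contact_force: [0.5, -0.7, 6.8]
finger_gap: 0.0243
grasp_force: 58.7
```

```bash
python3 -m handwheel '[[[0,0,-5],0,-1],[[0,0,-15],0,-1],[[0,0,-30],0,-1],[[0,0,-50],0,-1],[[0,0,-70],0,-1]]' 80
python3 -m handwheel '[[[0,0,-15],0,-1],[[0,0,-25],0,-1],[[0,0,-30],0,-1],[[0,0,-30],0,-1]]'
python3 - <<'E'
from h import *
s=snap("side");t=snap("top")
im=np.zeros((480,800,3),np.uint8);im[:,:400]=cv2.resize(s["frame"][60:300,120:320],None,fx=2,fy=2);im[:,400:]=cv2.resize(t["frame"][180:340,180:314],(400,480));save(im,"lift.png")
import pickle;pickle.dump((s,t),open("lift.pkl","wb"))
E
```

```text
clock: 4.6
tcp_pos: [0.5113, 0.1574, 0.2641]
tcp_rot: [-179.8, 0.1, 80.4]
contact_force: [-0.7, -0.5, -0.8]
finger_gap: 0.0238
grasp_force: 78.8
clock: 4.93
tcp_pos: [0.5125, 0.1577, 0.295]
tcp_rot: [179.9, -0.0, 80.4]
contact_force: [-1.1, 0.7, -0.9]
finger_gap: 0.0236
grasp_force: 78.8
```

View pics/lift.png

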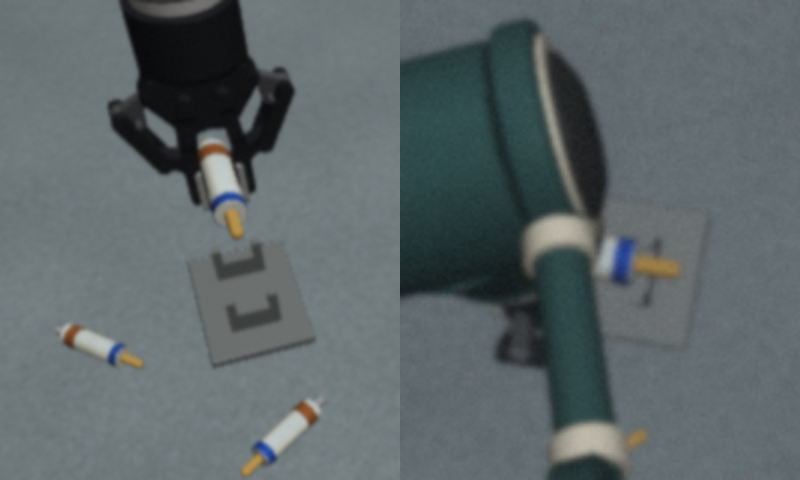

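The cartridge is held and clear of the cradle. Side crop: the brass tip is at (236,237), i.e. about (238,178) in the full side frame. Next I measure the level, yaw and axial offset of the held part.

```bash
cat > held.py <<'E'
from h import *
from scipy.optimize import least_squares
def cols(s):
    h=cv2.cvtColor(s["frame"],cv2.COLOR_RGB2HSV);H,S,V=[h[...,i].astype(int) for i in range(3)]
    return {"white":(S<45)&(V>140),"blue":(H>105)&(H<130)&(S>120),"brass":(H>9)&(H<25)&(S>120)}
def held(views):
    st=bot.read_state();g=st["tcp_pos"]-[0,0,.155];out={}
    R=Rotation.from_euler("xyz",st["tcp_rot"],degrees=True).as_matrix()
    R=np.c_[R[:,0],R[:,1],R[:,2]]
    P=[]
    for n,s in views.items():
        w=pts(s);l=(w-g)@R   # tool axes, grasp origin: x=cart +y, z down
        near=(abs(l[...,1])<.025)&(abs(l[...,2])<.03)&(abs(l[...,0])<.09)
        for c,k in cols(s).items():
            k=k&near; q=l[k]
            if len(q)>8:
                print(n,c,len(q),"med",(np.median(q,0)*1000).round(1),"x-range",(np.percentile(q[:,0],[1,99])*1000).round(1))
                if c in("blue","white"): P.append(q[(abs(q[:,0])<.045)])
    P=np.concatenate(P)
    # cylinder radius 13 about line y=a+b x, z=c+d x
    f=lambda p:np.hypot(P[:,1]-p[0]-p[1]*P[:,0],P[:,2]-p[2]-p[3]*P[:,0])-.013
    r=least_squares(f,[0,0,0,0],loss="soft_l1",f_scale=.002).x
    print("axis y,z offset mm",(r[[0,2]]*1000).round(2),"slopes deg y,z(down)",np.degrees(r[[1,3]]).round(2),len(P))
if __name__=="__main__": held({"side":snap("side"),"top":snap("top")})
E
python3 held.py
```

```text
side white 297 med [ -4.2  -0.5 -11.6] x-range [-39.3  42.8]
side blue 52 med [-33.6  -2.4 -11.9] x-range [-38.4 -30.1]
side brass 119 med [-47.6  -1.6  -5.1] x-range [-64.9  31.5]
top white 45 med [-25.5  -0.7 -11.1] x-range [-29.  -21.8]
top blue 60 med [-35.2  -2.1 -11.6] x-range [-39.  -31.5]
top brass 51 med [-53.8  -1.9  -4. ] x-range [-64.5 -43.9]
axis y,z offset mm [-1.14  0.29] slopes deg y,z(down) [0.05 0.  ] 451
```

The part is level, straight and centred in the grip. By eye the carriage shift is +14 mm, with both cheeks agreeing. Next I go above the carriage, 19 mm on the +y side of home.

```bash
python3 - <<'E'
from h import *
print(delta(.5873,-.1784,.295,86.3))
E
```

```text
(array([-318.6,  130.4,   -2.6]), -0.1024)
```

```bash
python3 -m handwheel '[[[-25,10,0],0,-1],[[-60,25,0],0,-1],[[-95,39,0],0,-1],[[-130,53,0],0,-1],[[-160,65,0],0,-1]]'
python3 -m handwheel '[[[-33,14,0],0,-1],[[-65,27,0],0,-1],[[-100,41,0],0,-1],[[-130,54,0],0,-1],[[-150,62,0],0,-1]]'
python3 -m handwheel '[[[-9,3.5,0],0,-1],[[-9,3.5,0],-0.05,-1],[[-9,3.5,0],-0.1,-1],[[-9,3.5,0],-0.1,-1],[[-9,3.5,0],-0.1,-1]]'
python3 - <<'E'
from h import *
import pickle
s=snap("side");t=snap("top");pickle.dump((s,t),open("over.pkl","wb"))
im=np.zeros((480,800,3),np.uint8);im[:,:400]=cv2.resize(s["frame"][230:470,290:490],None,fx=2,fy=2);im[:,400:]=cv2.resize(t["frame"][160:280,370:500],(400,480));save(im,"over.png")
from held import held
held({"side":s,"top":t}); print(delta(.5873,-.1784,.237,86.3),bot.read_state()["contact_force"])
E
```

```text
clock: 5.55
tcp_pos: [0.5496, -0.0129, 0.2925]
tcp_rot: [-179.9, 0.0, 80.4]
contact_force: [0.3, 1.0, -1.5]
finger_gap: 0.0237
grasp_force: 78.8
clock: 5.97
tcp_pos: [0.5861, -0.1722, 0.2924]
tcp_rot: [-179.9, 0.0, 80.3]
contact_force: [1.1, 0.3, 0.2]
finger_gap: 0.0238
grasp_force: 78.8
clock: 6.38
tcp_pos: [0.5876, -0.178, 0.2926]
tcp_rot: [-179.9, -0.0, 86.1]
contact_force: [0.5, 0.8, -0.9]
finger_gap: 0.0241
grasp_force: 78.8
side white 499 med [-17.5  -2.7  -9.7] x-range [-39.2   2.3]
side blue 161 med [-33.1  -5.8  -9.9] x-range [-37.5 -28.7]
side brass 166 med [-52.6  -2.7  -2.7] x-range [-64.2  32.7]
top white 120 med [ 34.1   0.2 -10. ] x-range [10.4 53. ]
top brass 61 med [ 26.4  -3.2 -11.6] x-range [22.4 31.1]
axis y,z offset mm [-0.98  1.42] slopes deg y,z(down) [-0.08 -0.49] 760
(array([-0.5, -0.4, 56.1]), -0.0029) [ 0.1783381   1.08077563 -2.36513315]
```

View pics/over.png

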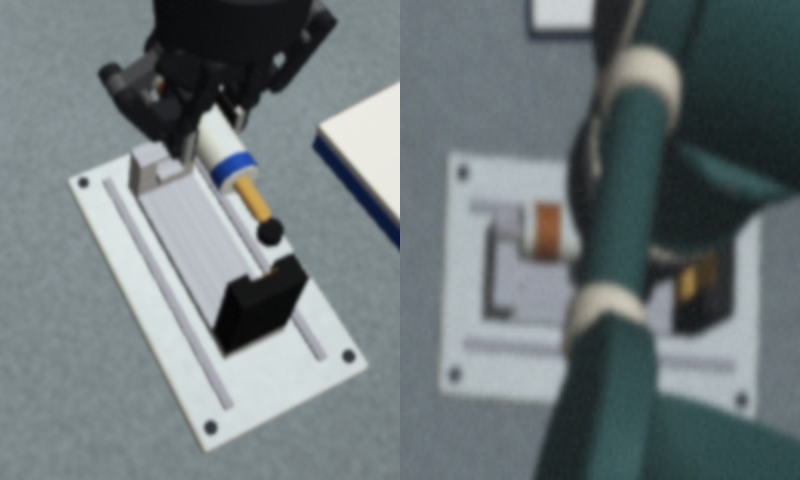

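The side crop shows the cartridge above the carriage with its brass nose (265,230) in front of the black cheek's groove (265,268), which agrees with the measured offsets. Going down, then feeling for the groove.

```bash
python3 -m handwheel '[[[0,0,12],0,-1],[[0,0,26],0,-1],[[0,0,40],0,-1],[[0,0,52],0,-1],[[0,0,56],0,-1]]' 100
python3 -m handwheel '[[[0,0,0],0,-1],[[0,0,0],0,-1],[[0,0,0],0,-1]]'
python3 -m handwheel '[[[-2,0,0],0,-1],[[-4,0,0],0,-1],[[-6,0,0],0,-1],[[-8,0,0],0,-1],[[-8,0,0],0,-1]]'
python3 -m handwheel '[[[-1,0,0],0,-1],[[-2,0,0],0,-1],[[-3,0,0],0,-1],[[-3,0,0],0,-1],[[-3,0,0],0,-1]]'
python3 -m handwheel '[[[-1,0,0],0,-1],[[-2,0,0],0,-1],[[-3,0,0],0,-1],[[-3,0,0],0,-1],[[-3,0,0],0,-1]]'
```

```text
clock: 6.9
tcp_pos: [0.5863, -0.178, 0.2336]
tcp_rot: [-179.7, -0.1, 86.2]
contact_force: [-0.4, -0.4, -2.2]
finger_gap: 0.0235
grasp_force: 98.3
clock: 7.15
tcp_pos: [0.5884, -0.1788, 0.2381]
tcp_rot: [179.9, 0.0, 86.2]
contact_force: [0.4, -1.5, -1.0]
finger_gap: 0.0232
grasp_force: 98.3
clock: 7.57
tcp_pos: [0.5875, -0.1871, 0.2381]
tcp_rot: [180.0, 0.0, 86.1]
contact_force: [-0.1, 0.3, -1.8]
finger_gap: 0.0235
grasp_force: 98.3
clock: 7.98
tcp_pos: [0.5872, -0.1896, 0.2376]
tcp_rot: [-180.0, -0.0, 86.2]
contact_force: [-0.7, -0.9, -1.7]
finger_gap: 0.0232
grasp_force: 98.3
clock: 8.4
tcp_pos: [0.587, -0.1923, 0.2376]
tcp_rot: [-180.0, -0.0, 86.2]
contact_force: [0.7, 2.9, -0.5]
finger_gap: 0.0233
grasp_force: 98.4
```

Contact came within 1 mm of the predicted groove back (the face would have been met 5 mm earlier). Compressing, with force readings.

```bash
for i in 1 2 3; do python3 -m handwheel '[[[-1,0,0],0,-1],[[-2,0,0],0,-1],[[-3,0,0],0,-1],[[-4,0,0],0,-1],[[-4,0,0],0,-1]]' | egrep 'pos|contact'; done
python3 -m handwheel '[[[-1,0,0],0,-1],[[-2,0,0],0,-1],[[-2,0,0],0,-1],[[-2,0,0],0,-1]]'
python3 - <<'E'
from h import *
s=snap("side")
save(cv2.resize(s["frame"][260:440,310:470],None,fx=3,fy=3,interpolation=cv2.INTER_CUBIC),"press.png")
print(np.mean([bot.read_state()["contact_force"] for _ in range(3)],0))
E
```

```text
tcp_pos: [0.5868, -0.1963, 0.2376]
contact_force: [1.2, 5.8, -0.9]
tcp_pos: [0.5865, -0.1997, 0.2375]
contact_force: [1.1, 6.6, -0.3]
tcp_pos: [0.5863, -0.2031, 0.2375]
contact_force: [2.8, 9.5, 0.2]
clock: 9.98
tcp_pos: [0.5862, -0.2047, 0.2375]
tcp_rot: [-180.0, -0.2, 86.1]
contact_force: [1.5, 11.2, 0.3]
finger_gap: 0.0233
grasp_force: 98.6
[ 1.54588464 11.11027885  0.24493152]
```

View pics/press.png

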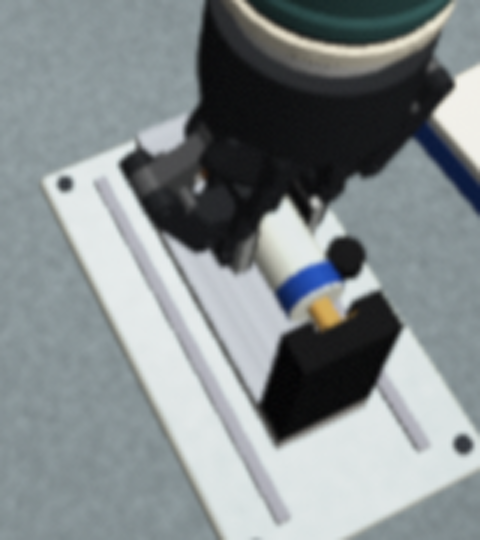

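The brass pin at (325,312) is in the groove of the black cheek. I need about 4 mm more, to roughly 15 N.

```bash
python3 -m handwheel '[[[-1,0,0],0,-1],[[-2,0,0],0,-1],[[-3,0,0],0,-1],[[-3,0,0],0,-1],[[-3,0,0],0,-1]]' 120
python3 -m handwheel '[[[-0.5,0,0],0,-1],[[-1,0,0],0,-1],[[-1,0,0],0,-1]]' 
python3 - <<'E'
from h import *
import time
s=snap("side"); print(bot.read_state()["contact_force"])
s=snap("side"); print(bot.read_state()["contact_force"])
from held import held
held({"side":s})
E
```

```text
clock: 10.45
tcp_pos: [0.586, -0.2073, 0.2374]
tcp_rot: [-180.0, -0.3, 86.1]
contact_force: [2.1, 14.0, 0.7]
finger_gap: 0.0228
grasp_force: 117.8
clock: 10.7
tcp_pos: [0.586, -0.2081, 0.2375]
tcp_rot: [-179.9, -0.3, 86.1]
contact_force: [2.4, 13.9, 1.2]
finger_gap: 0.0227
grasp_force: 117.8
[ 2.33069868 13.77587952  0.40577518]
[ 2.23230736 12.6829196   0.78008772]
side white 645 med [-10.1  -4.7  -8.2] x-range [-42.9  73.9]
side blue 153 med [-31.8  -4.6 -10.3] x-range [-36.4 -27.4]
side brass 45 med [-42.8  -3.3  -4. ] x-range [-48.9 -39.1]
axis y,z offset mm [-0.31  1.4 ] slopes deg y,z(down) [0.72 0.58] 597
```

```bash
python3 -m handwheel '[[[-0.5,0,0],0,-1],[[-1,0,0],0,-1],[[-1.5,0,0],0,-1],[[-1.5,0,0],0,-1],[[-1.5,0,0],0,-1]]'
python3 -m handwheel '[[[0,0,2],0,-1],[[0,0,4],0,-1],[[0,0,6],0,-1],[[0,0,8],0,-1],[[0,0,8],0,-1]]'
```

```text
clock: 11.22
tcp_pos: [0.5859, -0.2093, 0.2375]
tcp_rot: [-179.9, -0.3, 86.1]
contact_force: [1.1, 15.4, 0.8]
finger_gap: 0.0226
grasp_force: 117.9
clock: 11.63
tcp_pos: [0.586, -0.2094, 0.2296]
tcp_rot: [-180.0, -0.3, 86.1]
contact_force: [3.2, 14.8, 0.5]
finger_gap: 0.023
grasp_force: 118.1
```

```bash
for i in 1 2 3; do python3 -m handwheel '[[[0,0,1],0,-1],[[0,0,2],0,-1],[[0,0,3],0,-1],[[0,0,3],0,-1]]' | egrep 'pos|contact'; done
```

```text
tcp_pos: [0.586, -0.2093, 0.2266]
contact_force: [1.6, 14.9, 1.0]
tcp_pos: [0.5859, -0.2093, 0.2235]
contact_force: [2.0, 15.4, 1.3]
tcp_pos: [0.5859, -0.2093, 0.2205]
contact_force: [2.1, 14.9, 0.1]
```

```bash
for i in 1 2; do python3 -m handwheel '[[[0,0,1],0,-1],[[0,0,2],0,-1],[[0,0,2],0,-1]]' | egrep 'pos|contact'; done
```

```text
tcp_pos: [0.5859, -0.2094, 0.2185]
contact_force: [1.9, 15.3, 1.5]
tcp_pos: [0.5859, -0.2093, 0.2165]
contact_force: [1.1, 15.4, 2.0]
```

```bash
for i in 1 2 3; do python3 -m handwheel '[[[0,0,1],0,-1],[[0,0,2],0,-1],[[0,0,3],0,-1],[[0,0,3],0,-1]]' | egrep 'pos|contact'; done; python3 -c "
from held import *
held({'side':snap('side')});print(bot.read_state()['contact_force'])"
```

```text
tcp_pos: [0.5857, -0.2096, 0.2132]
contact_force: [2.2, 13.3, -0.6]
tcp_pos: [0.5855, -0.2095, 0.2098]
contact_force: [2.1, 13.7, -1.0]
tcp_pos: [0.5856, -0.2096, 0.2073]
contact_force: [1.0, 13.9, -0.0]
side white 720 med [56.9 -6.7 -8.5] x-range [-26.6  75.8]
side blue 78 med [-30.4   0.6 -11.2] x-range [-36.1 -28.1]
axis y,z offset mm [-0.11  1.77] slopes deg y,z(down) [2.23 2.12] 431
[ 1.72314325 14.02288963  0.26780027]
```

The force fell by about 1.6 N, so the nose is in the pocket. Lowering to a light touch on the ledge.

```bash
for i in 1 2; do python3 -m handwheel '[[[0,0,0.4],0,-1],[[0,0,0.8],0,-1],[[0,0,0.8],0,-1]]' | egrep 'pos|contact'; done
```

```text
tcp_pos: [0.5857, -0.2096, 0.2066]
contact_force: [1.3, 13.1, 0.8]
tcp_pos: [0.5857, -0.2096, 0.2059]
contact_force: [1.9, 14.6, 1.6]
```

```bash
python3 -m handwheel '[[[0,0,0.3],0,-1],[[0,0,0.6],0,-1],[[0,0,0.6],0,-1]]' | egrep 'pos|contact'
for i in 1 2; do python3 -m handwheel '[[[1,0,0],0,-1],[[2,0,0],0,-1],[[3,0,0],0,-1],[[3,0,0],0,-1]]' | egrep 'pos|contact'; done
```

```text
tcp_pos: [0.5857, -0.2097, 0.2056]
contact_force: [0.5, 13.2, 3.3]
tcp_pos: [0.5859, -0.207, 0.2056]
contact_force: [0.4, 12.3, 2.4]
tcp_pos: [0.5861, -0.2044, 0.2056]
contact_force: [-0.3, 10.5, 2.7]
```

```bash
python3 -m handwheel '[[[1,0,-0.2],0,-1],[[2,0,-0.3],0,-1],[[3,0,-0.3],0,-1],[[3,0,-0.3],0,-1]]' | egrep 'pos|contact'
for i in 1 2; do python3 -m handwheel '[[[0.7,0,0],0,-1],[[1.4,0,0],0,-1],[[1.4,0,0],0,-1]]' | egrep 'pos|contact';done
```

```text
tcp_pos: [0.5862, -0.2018, 0.2057]
contact_force: [0.9, 9.5, 0.3]
tcp_pos: [0.5863, -0.2007, 0.2057]
contact_force: [-0.4, 8.0, 0.9]
tcp_pos: [0.5864, -0.1995, 0.2057]
contact_force: [-0.6, 6.4, -0.2]
```

```bash
for i in 1 2; do python3 -m handwheel '[[[0.5,0,0],0,-1],[[1,0,0],0,-1],[[1,0,0],0,-1]]' | egrep 'pos|contact';done
python3 - <<'E'
from h import *
s=snap("side")
save(cv2.resize(s["frame"][260:440,310:470],None,fx=3,fy=3,interpolation=cv2.INTER_CUBIC),"home.png")
E
```

```text
tcp_pos: [0.5864, -0.1987, 0.2057]
contact_force: [-0.7, 4.6, -0.2]
tcp_pos: [0.5865, -0.1982, 0.2058]
contact_force: [-1.1, 3.8, 0.0]
```

View pics/home.png

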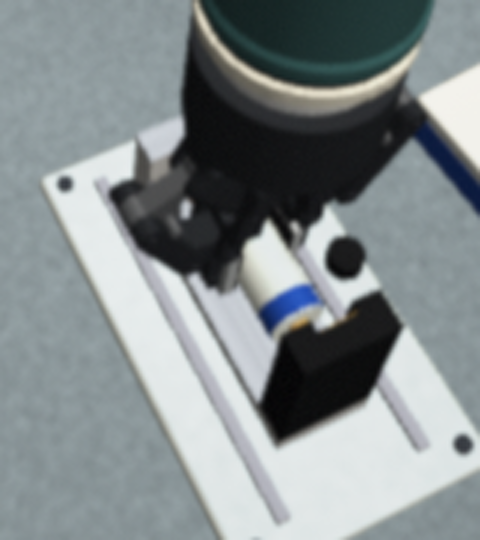

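The steel pin is against the window's back: motion per step has shrunk and the force is dropping. The home crop shows the brass pin in the groove at (300,320). Releasing.

```bash
python3 -m handwheel '[[[0,0,0],0,-0.4],[[0,0,0],0,-0.35],[[0,0,0],0,-0.3],[[0,0,0],0,-0.2],[[0,0,0],0,-0.1]]' 20
python3 -m handwheel '[[[0,0,0],0,0.2],[[0,0,0],0,0.4],[[0,0,0],0,0.4],[[0,0,0],0,0.4]]'
python3 -m handwheel '[[[0,0,-10],0,0.4],[[0,0,-25],0,0.4],[[0,0,-50],0,0.4],[[0,0,-80],0,0.4],[[0,0,-110],0,0.4]]'
python3 -m handwheel '[[[35,0,-10],0,0.4],[[75,0,-20],0,0.4],[[115,0,-30],0,0.4],[[155,0,-30],0,0.4],[[180,0,-30],0,0.4]]'
python3 -m handwheel '[[[35,0,0],0,0.4],[[70,0,0],0,0.4],[[90,0,0],0,0.4],[[90,0,0],0,0.4],[[90,0,0],0,0.4]]'
python3 - <<'E'
from h import *
s=snap("side");t=snap("top")
im=np.zeros((480,800,3),np.uint8);im[:,:400]=cv2.resize(s["frame"][260:452,320:480],(400,480));im[:,400:]=cv2.resize(t["frame"][170:290,375:495],(400,480),interpolation=cv2.INTER_CUBIC);save(im,"end.png")
o=np.array([.5837,-.2113,.05]);B=Rotation.from_euler("z",-3.7,degrees=True).as_matrix()
from held import cols
from scipy.optimize import least_squares
P=[]
for n,v in(("side",s),("top",t)):
    l=(pts(v)-o)@B; near=(abs(l[...,0])<.025)&(l[...,1]>-.026)&(l[...,1]<.054)&(l[...,2]>-.006)
    for c,k in cols(v).items():
        q=l[k&near]
        if len(q)>5: print(n,c,len(q),(np.median(q,0)*1000).round(1),(np.percentile(q[:,1],[2,98])*1000).round(1)); P+= [q] if c!="brass" else []
P=np.concatenate(P);f=lambda p:np.hypot(P[:,0]-p[0]-p[1]*(P[:,1]-.014),P[:,2]-p[2]-p[3]*(P[:,1]-.014))-.013
r=least_squares(f,[0]*4,loss="soft_l1",f_scale=.002).x;print("x,z mm",r[[0,2]]*1e3,"slopes rad",r[[1,3]])
E
```

```text
clock: 17.4
tcp_pos: [0.5869, -0.1988, 0.2062]
tcp_rot: [179.9, 0.0, 86.2]
contact_force: [0.3, 0.3, 0.1]
finger_gap: 0.0385
grasp_force: 0.0
clock: 17.73
tcp_pos: [0.5866, -0.1983, 0.2058]
tcp_rot: [180.0, 0.0, 86.2]
contact_force: [-0.1, -0.0, 0.0]
finger_gap: 0.0596
grasp_force: 0.0
clock: 18.15
tcp_pos: [0.5862, -0.1981, 0.3169]
tcp_rot: [-179.9, -0.0, 86.2]
contact_force: [0.2, -0.7, 0.7]
finger_gap: 0.0596
grasp_force: 0.0
clock: 18.57
tcp_pos: [0.5989, -0.0156, 0.3481]
tcp_rot: [179.8, -0.1, 86.2]
contact_force: [-0.3, -0.1, -0.9]
finger_gap: 0.0597
grasp_force: 0.0
clock: 18.98
tcp_pos: [0.6046, 0.0723, 0.3465]
tcp_rot: [180.0, 0.0, 86.3]
contact_force: [0.5, -0.2, 0.5]
finger_gap: 0.0599
grasp_force: 0.0
side white 640 [ 0.4  9.8 11.5] [-25.1  52.6]
side blue 136 [ -2.4 -19.8  11.2] [-23.8 -15.9]
side brass 146 [-2.9 41.  11.3] [35.9 46.6]
top white 341 [ 1.7 12.7 11.4] [-14.   52.8]
top blue 38 [  0.2 -21.5  12.1] [-25.1 -18.9]
top brass 41 [ 0.7 39.9 12.7] [36. 44.]
x,z mm [ 1.22288688 -0.11517753] slopes rad [0.0066096  0.00231099]
```

View pics/end.png

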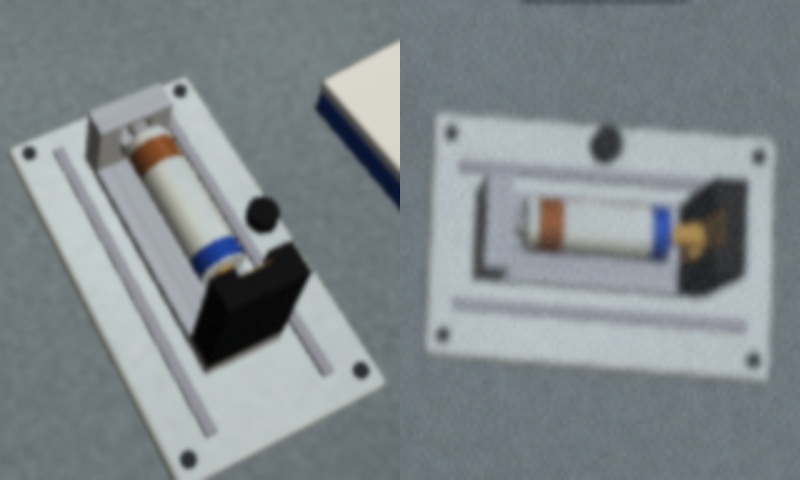

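Both pins are engaged: steel in the window at (130,135), brass in the groove at (230,268). The part is level and straight at seat height (x +1.2 mm, z -0.1 mm, slopes under 0.01 rad).

```bash
python3 -c "
from rig import bot
print(bot.close_job())"
```

```text
the job is handed in; nothing more can be done
None
```

The cartridge is fitted in the carriage and released, and the job is handed in. My last camera check put it about 1 mm off the centre line, at seat height and level. The highest force I read while fitting it was about 15 N; the hand-in returned no verdict.

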